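# Twist-lock the grinding cup onto the pigment mill

## Task

Fit the steel grinding cup (the one with two lugs at its foot) onto the little white mill: let the lugs drop through the two gaps of the socket collar, push the cup down against the spring and twist it clockwise (seen from above) as far as it goes, then ease off so that it clicks up into its locking notches, and let go. Do not force it: never push or twist the cup hard against the mill, and leave everything else on the bench where it stands.

Things in the scene. Friction and masses are not known exactly. Their poses are not given: they have to be found in the camera images.
- cup: Closed steel grinding cup with a black lid, upright on the bench, 83 mm high, about 0.25 kg. Origin: centre of its underside, z up its axis. Foot diameter 60 mm up to 18 mm high, its bottom edge bevelled to 54 mm. Two square lugs stick out of the foot along the cup's +x and -x (a half turn makes no difference): 12 mm wide, 6 to 12 mm above the underside, tips 36.5 mm from the axis.
- cup_grip (a point): Point on the cup's axis 54 mm above its underside, a good height to grip: the smooth round barrel has a diameter of 52 mm from 18 to 83 mm above the underside.
- mill: White mill housing 150 x 150 x 55 mm, fixed to the bench, a black dial on its front (-x) face. Origin: centre of its underside, z up. On its top stands a round aluminium socket collar with a sprung black deck inside. The collar is set by hand and holds its setting, which is not measured: raised 0 to 20 mm above the housing's top and turned up to 10 degrees either way about its axis.
- socket_axis (a point): Point on the vertical axis of housing and collar at the housing's top, 55 mm above the mill's origin. Collar: outer diameter 94 mm, bore 64 mm (78 mm across the lug pockets), 24 mm high, its rim 24 to 44 mm above this point. Off the gaps the lugs rest on the rim; in the gaps the cup drops 8 mm deeper, onto the deck. More than 60 N between cup and mill (all contacts added up) does damage.
- gap (a point): Nominal middle of one of the two open gaps in the rim (the other is across): 35 mm from the axis, 65 degrees counter-clockwise from above from the housing's +x. True gaps are up to 10 degrees off, as the collar is turned. Each is 28 degrees wide: 4 degrees of play each way for a lug. Clockwise of it lies a ledge, underside 17 mm above the collar's foot; counter-clockwise all is solid.
- notch (a point): Nominal place of a lug when locked (the other is across): 35 mm from the axis along the housing's +x, up to 10 degrees off as the collar is turned. Here the ledge's underside is 3 mm higher and the spring lifts the lugs into the notch, with 5 degrees of play each way, once the push is eased. A solid stop ends the twist 5 degrees past its middle: about 65 degrees of twist in all from the gap.
- deck (a joint): How far the sprung deck is pushed down (m): 0 free, its top 10 mm above the collar's foot; 0.009 hard on its bottom. The spring starts at about 6 N and adds 0.8 N per mm. The lugs pass under the ledge with the deck pushed 5 to 9 mm down (about 10 to 13 N); the cup locked in the notches reads about 0.002.
- plain_jar: Steel jar with a black lid, diameter 54 mm, 82 mm high, without lugs; origin at the centre of its underside. Leave it alone.
- spool: Wooden thread spool, diameter 40 mm, 40 mm high; origin at the centre of its underside. Leave it alone.
- brush_pot: Wooden pot of brushes, diameter 80 mm, about 200 mm high with the brushes; origin at the centre of its underside. Leave it alone.
- mesh_roll: Roll of wire mesh fixed on a board of 70 x 190 mm, 64 mm high; origin under its centre. Leave it alone.
- bowl: White ceramic bowl, diameter 110 mm, 50 mm high; origin at the centre of its underside. Leave it alone.
- awl: Screwdriver-like awl with a wooden handle, lying on the bench; its long axis is its x axis. Leave it alone.
- block: Cork sanding block 90 x 60 x 35 mm; origin at the centre of its underside. Leave it alone.
Not all that is in view belongs to the job. Leave any blue or red look-alike of the cup alone.

How it is judged (in metres and radians):
On the way, in this order (a step that is already met when the one before it is completed fails the run):
1. the cup stands in the socket and is pushed down against the spring (horizontal distance between cup and mill below 0.005 m and value of joint deck above 0.0045 m), for 0.1 s.
2. still pushed down, the cup is twisted round to the locking notches (horizontal distance between cup and mill below 0.005 m and value of joint deck above 0.004 m and angle between the x axis of cup and the x axis of mill, either way round below 0.45 rad), for 0.02 s.
At the end, for the whole second after the job is handed in: The cup is locked in the socket: its axis within 4 mm of the mill's, upright within 0.08 rad, its lugs along the housing's x axis within 0.32 rad, the lugs lifted into the notches (deck pushed down between 0.8 and 3.6 mm), at rest and released (horizontal distance between cup and mill below 0.004 m and angle between the x axis of cup and the x axis of mill, either way round below 0.32 rad and angle between cup's own z axis and vertical below 0.08 rad and value of joint deck between 0.0008 and 0.0036 m and linear speed of cup below 0.02 m/s); the robot touches nothing.
It fails at once if the cup is forced: more than 60 N between cup and mill (contact force between cup and mill above 60 N).
It fails at once if something else on the bench is moved by more than 25 mm (distance of any of plain_jar, spool, brush_pot, mesh_roll, bowl, awl, block from where it was at the start of the episode above 0.025 m).
It also fails if it takes over 72 s, if anything falls off the work surface, if the arm or the gripper's body presses on something with over 40 N, if the wrist force passes 120 N, or if a joint passes its speed limit or range.

## Robot

A 6-joint arm with a two-finger parallel gripper is mounted at the origin on the work surface. World frame = base frame: x ahead of the robot, y to its left, z up, the work surface at z = 0. Lengths are in mm, angles in rad, forces in N, time in s.
With the tool pointing down it reaches from about 300 to 775 mm from the base axis. Payload 14.6 kg.
Tool frame: the origin (TCP) lies midway between the tips of the shut fingers; the grasp point (between the pads) lies 19 mm behind it; z points along the fingers, y is the line along which they close (so a half turn about z gives the same grasp; the last joint's range is limited). The gripper opens to 94 mm and grips with 3 to 60 N. Pads are 16 mm wide; open, the fingers measure 119 mm over their backs; the gripper's body (75 mm by 177 mm) begins 78 mm behind the grasp point.
Start: joints at [1.062, 0.3, 1.521, -0, 1.321, -0.067], TCP at [235.158, 497.182, 205.446] pointing down, gripper open.
Joint ranges: [-3.03, 3.03], [-0.79, 2.21], [0.23, 2.52], [-1.04, 4.18], [0, 3.07], [-2.55, 2.55]. Speed limits (rad/s): [2.22, 2.22, 2.57, 3.14, 3.14, 3.14].

## Interface

Orientations are given as [roll, pitch, yaw] about the fixed x, y, z axes, in that order (R = Rz(yaw) Ry(pitch) Rx(roll)).
In Python, from cell import manip, camera gives the robot as it stands.
- The arm moves only by the tool move_arm, never from a script. Its arguments are lists of equal length, an entry for each row: "dp": the shift along the world's x, y, z in mm, a list of three; "rotation": the turn, a rotation vector about the world's x, y, z in rad, a list of three; "hand": the opening, from 0 (shut) to 1 (fully open). A call has 1 to 10 rows; each row shifts and turns the commanded pose from where the row before left it; what a row does not reach is not made up. A row lasts 1/8 s, in which the tool goes at most 62.5 mm and 10.7 degrees, less where a joint would pass 70% of its speed; a pose out of reach is approached as far as the arm can. A call with a gripper value outside its range is refused whole. The fingers move at their own pace and stop on an object; "newtons" is the grip in N (left out, the last holds). Time passes only in rows, so rows that do not move let the fingers close. It gives the time, the measured TCP pose, the force, the opening and the grip force at its end, in the units of the state.
- manip.read_state(): the state, without advancing time (a new reading comes with each control period).
- camera(name): name is "scene" or "top" or "wrist"; returns a dict with "image" (420x560x3 uint8, red, green, blue), "fx", "fy", "cx", "cy" (pixels), "k1" (the pictures are not rectified: a ray, as slopes to the right and down, at radius r is drawn at 1 + k1 r^2 times it, then the intrinsics apply), "R" (3x3) and "t" (3): a world point X has camera coordinates R X + t; the wrist camera has in their place "mount" (4x4, takes a point from camera to tool coordinates, whose origin is the TCP and whose axes are the flange's). Camera axes: x right, y down, z forward; pixel columns grow to the right and rows downward; lengths in mm; the calibration is good to about 2 mm. A picture is of the moment at which its call begins: read the wrist's pose just before it. There is no depth.
- manip.sign_off(): hands the job in; it is judged then, once.
The state is a dict: "clock": time; "joints": joint angles; "qd": joint speeds; "effort": joint torques, N m; "eef_pos": TCP position; "eef_rot": TCP orientation; "wrist_force": force on the tool from outside, world axes, zero at the start; "moment": the same for the moment, N m; "finger_gap": finger opening in mm; "finger_force": force on a finger pad.
Only numpy, scipy, OpenCV 4.12 (cv2) and the standard library are available. Lean on these libraries where they do the work, as an engineer would, in place of code of your own. Each camera call takes 0.05 s, during which the arm holds its last target. There are 200 camera calls.

## Working session

There is one attempt and no reset: what is moved stays moved. The work goes in short steps, Python scripts to look and compute and a tool call to move; the robot and the scene stay as the last step left them, time stands still between calls to the robot, and variables do not carry over. Pictures are saved under pics/ and viewed, at most 10 in all, crops included, and the job is handed in when it is done.

Besides the shell and the picture viewer there is one more tool, called after ">>>" as name(argument=value, ...), one argument or row to a line, values as JSON. move_arm: Moves the arm, as the interface text tells. Its arguments: {"type":"object","properties":{"dp":{"type":"array","items":{"type":"array","items":{"type":"number"}}},"rotation":{"type":"array","items":{"type":"array","items":{"type":"number"}}},"hand":{"type":"array","items":{"type":"number"}},"newtons":{"type":"number"}},"required":["dp","rotation","hand"]}

```bash
mkdir -p pics
cat > h.py <<'E'
import numpy as np, cv2, pickle
from cell import manip, camera
from scipy.spatial.transform import Rotation as Ro
def snap(n,f):
    s=manip.read_state(); c=camera(n); c['state']=s
    cv2.imwrite(f'pics/{f}.png',c['image'][:,:,::-1]); pickle.dump(c,open(f'pics/{f}.pkl','wb')); return c
def load(f): return pickle.load(open(f'pics/{f}.pkl','rb'))
def RT(c):
    if 'R' in c: return np.array(c['R']),np.array(c['t']).ravel()
    s=c['state']; T=np.eye(4); T[:3,:3]=Ro.from_euler('xyz',s['eef_rot']).as_matrix(); T[:3,3]=s['eef_pos']
    M=np.linalg.inv(T@np.array(c['mount'])); return M[:3,:3],M[:3,3]
def pix(c,X):
    R,t=RT(c); K=np.array([[c['fx'],0,c['cx']],[0,c['fy'],c['cy']],[0,0,1.]])
    return cv2.projectPoints(np.atleast_2d(X).astype(float),cv2.Rodrigues(R)[0],t,K,np.array([c['k1'],0,0,0.]))[0][:,0]
def onz(c,uv,z):
    R,t=RT(c); K=np.array([[c['fx'],0,c['cx']],[0,c['fy'],c['cy']],[0,0,1.]])
    p=cv2.undistortPoints(np.array(uv,float).reshape(-1,1,2),K,np.array([c['k1'],0,0,0.]))[:,0]
    d=np.c_[p,np.ones(len(p))]@R; o=-R.T@t
    return o+d*((z-o[2])/d[:,2])[:,None]
E
python3 - <<'E'
from h import *
a=snap('scene','s0');b=snap('top','t0')
print(a['fx'],a['k1'],b['fx'],RT(a),RT(b)); print(manip.read_state())
E
```

```text
450.3785662182598 0.05251585044458848 426.870424033986 (array([[ 0.1843944 ,  0.9827904 , -0.01103369],
       [ 0.77429983, -0.15217283, -0.61425012],
       [-0.60535814,  0.10472089, -0.78903425]]), array([ -88.40245268, -350.73118244, 1359.47913475])) (array([[ 0.01100827, -0.99940908,  0.03256227],
       [-0.99849929, -0.01273367, -0.05326378],
       [ 0.05364694, -0.03192706, -0.99804943]]), array([-36.23384729, 509.74400773, 979.50685737]))
{'clock': 0.1, 'joints': array([ 1.06243133e+00,  3.00399931e-01,  1.52150470e+00,  3.30448327e-06,
        1.32072151e+00, -6.65535990e-02]), 'qd': array([ 0.00026499, -0.00146256, -0.00165615, -0.00094672, -0.00019009,
        0.00057939]), 'effort': array([ 1.45116468e-03, -5.32649839e+01, -3.53285229e+01,  7.09751202e-02,
        2.35537381e-02, -7.11830330e-05]), 'eef_pos': array([235.03153837, 496.99197488, 204.95768623]), 'eef_rot': array([-3.14056167e+00, -7.19249174e-05,  2.69978040e+00]), 'wrist_force': array([-0.29149154,  0.08936811, -0.61086703]), 'moment': array([-0.05805172, -0.04431633, -0.02703728]), 'finger_force': 0.0, 'finger_gap': 94.10465093504504}
```

View pics/s0.png

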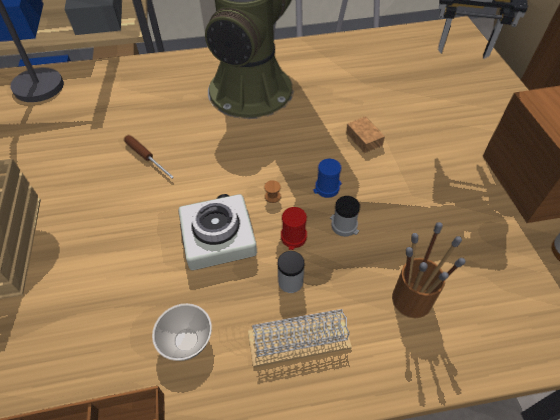

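View pics/t0.png

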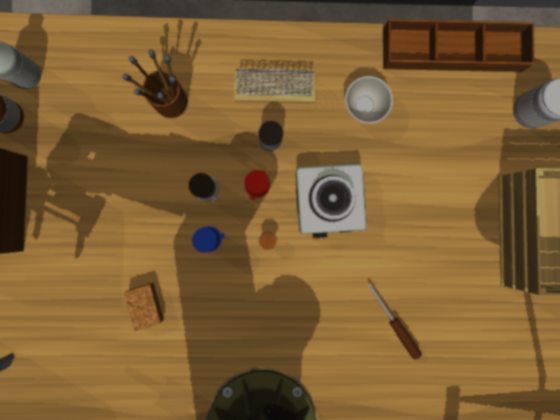

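The scene shows candidates at: steel cup with a foot flange (346,215), plain jar (291,271), and red (293,227) and blue (328,178) look-alikes. By the description I pick (346,215), top view (203,187). Next is a close crop of it and of the mill.

Run:
```python
from h import *
a=load('s0')['image'];b=load('t0')['image']
z=lambda i,x,y,w,h,s:cv2.resize(i[y:y+h,x:x+w],(w*s,h*s),interpolation=cv2.INTER_CUBIC)
im=np.vstack([np.hstack([z(a,315,180,64,60,5),z(a,175,185,96,60,5)]),np.hstack([z(b,171,155,64,60,5),z(b,285,168,96,60,5)])])
cv2.imwrite('pics/c0.png',im[:,:,::-1])
c=load('s0');t=load('t0')
print(onz(t,[[203,186]],83),onz(c,[[347,206]],83),onz(t,[[332,198]],85),onz(c,[[215,220]],85))
print(onz(t,[[297,168],[363,165],[366,230],[300,234]],55))
```

```text
[[539.16163304 134.31745695  83.        ]] [[544.4111643 136.7071673  83.       ]] [[ 516.74993461 -145.05934733   85.        ]] [[ 528.32909589 -148.61089258   85.        ]]
[[ 585.14097301  -70.64318526   55.        ]
 [ 594.19136251 -219.70023326   55.        ]
 [ 447.95039926 -226.51090413   55.        ]
 [ 437.45277609  -78.6126594    55.        ]]
```

View pics/c0.png

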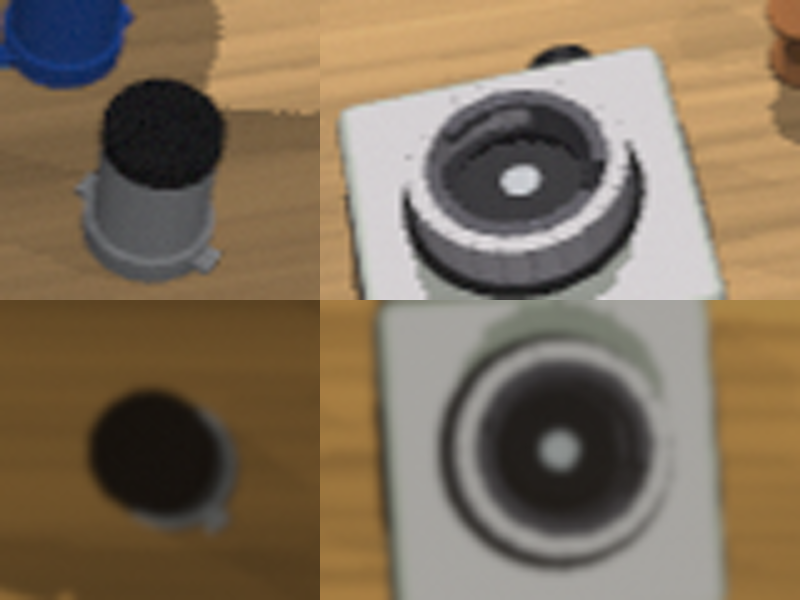

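The crop shows the steel cup with lugs at scene pixels (332,217.6) and (356.4,232). The mill shows its collar and the dial toward the base. Next I'll move the wrist camera for close looks, the mill first.

Run:
```python
from h import *
c=load('s0');t=load('t0')
p=onz(c,[[331.3,217.6],[357,232]],9);print(p,p.mean(0),np.degrees(np.arctan2(*(p[1]-p[0])[1::-1])))
print(snap('wrist','w0')['mount'], load('w0')['fx'])
```

```text
[[516.30859749 114.99242288   9.        ]
 [566.96484986 161.86589293   9.        ]] [541.63672368 138.42915791   9.        ] 42.77884247226322
[[ 6.41412969e-04 -9.68169609e-01 -2.50294222e-01  7.25896141e+01]
 [ 9.99999730e-01  5.31457411e-04  5.06890978e-04 -9.36374635e-03]
 [-3.57735720e-04 -2.50294479e-01  9.68169688e-01 -1.78901816e+02]
 [ 0.00000000e+00  0.00000000e+00  0.00000000e+00  1.00000000e+00]] 355.67166784632127
```

>>> move_arm(
  dp=[
    [40,-40,20],
    [40,-40,20],
    [40,-40,20],
    [40,-45,0],
    [35,-45,0],
    [30,-40,0],
    [20,-40,0],
    [0,0,0],
    [0,0,0],
  ],
  rotation=[
    [0,0,0],
    [0,0,0],
    [0,0,0],
    [0,0,0],
    [0,0,0],
    [0,0,0],
    [0,0,0],
    [0,0,0],
    [0,0,0],
  ],
  hand=[1,1,1,1,1,1,1,1,1],
)

```text
clock: 1.27
eef_pos: [479.9, 207.5, 265.3]
eef_rot: [-3.141, -0.0, 2.7]
wrist_force: [-0.0, -0.2, -0.4]
finger_gap: 94.0
finger_force: 0.0
```

Run:
```python
from h import *
snap('wrist','w1')
```

>>> move_arm(
  dp=[
    [0,-50,0],
    [0,-50,0],
    [0,-50,0],
    [0,-50,0],
    [0,-50,0],
    [0,-60,0],
    [0,-30,0],
    [0,0,0],
    [0,0,0],
    [0,0,0],
  ],
  rotation=[
    [0,0,0],
    [0,0,0],
    [0,0,0],
    [0,0,0],
    [0,0,0],
    [0,0,0],
    [0,0,0],
    [0,0,0],
    [0,0,0],
    [0,0,0],
  ],
  hand=[1,1,1,1,1,1,1,1,1,1],
)

```text
clock: 2.58
eef_pos: [480.4, -131.6, 265.6]
eef_rot: [3.141, 0.0, 2.702]
wrist_force: [0.0, -0.3, -0.2]
finger_gap: 93.9
finger_force: 0.0
```

Run:
```python
from h import *
b=snap('wrist','w2')['image']; a=load('w1')['image']
cv2.imwrite('pics/c1.png',np.hstack([cv2.resize(a,(400,300)),cv2.resize(b,(400,300))])[:,:,::-1])
print(pix(load('w1'),[541,137,83]),pix(load('w2'),[517,-147,90]))
```

```text
[[243.00944211 265.26312003]] [[278.7960434  227.36563766]]
```

View pics/c1.png

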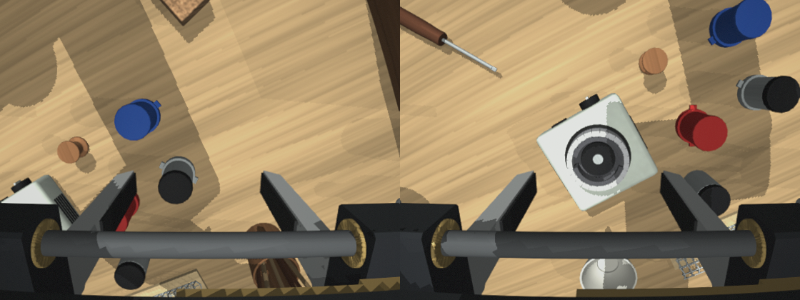

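w1 shows the cup at (247,245), w2 shows the mill socket at (277,222) in full-resolution pixels. Both are clear, so I'll enlarge them.

Run:
```python
from h import *
z=lambda i,x,y,w,h,s:cv2.resize(i[y:y+h,x:x+w],(int(w*s),int(h*s)),interpolation=cv2.INTER_CUBIC)
a=load('w1')['image'];b=load('w2')['image']
cv2.imwrite('pics/c2.png',np.hstack([z(a,212,210,74,148,4),z(b,219,164,118,136,5)[:592]] if 0 else [cv2.copyMakeBorder(z(a,212,210,74,90,3),0,305,0,0,0),z(b,222,170,110,115,5)])[:,:,::-1])
```

```text
(no output)
```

View pics/c2.png

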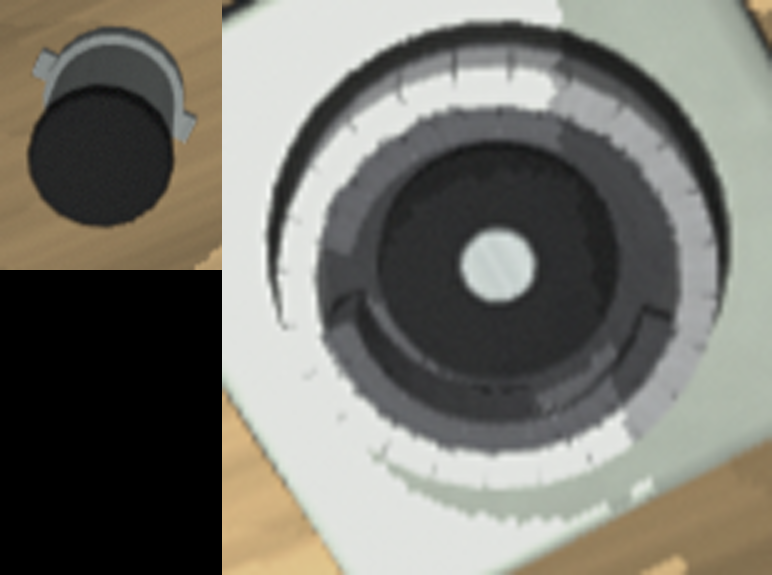

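The crop shows the gaps at image left and right. The gap edges are at about (335..365,303) on the left and (645..672,314) on the right (crop px). I'll take one closer wrist view to pin down collar height and turn.

>>> move_arm(
  dp=[
    [15,-6,-30],
    [10,-5,-30],
    [0,0,-20],
    [0,0,0],
    [0,0,0],
    [0,0,0],
  ],
  rotation=[
    [0,0,0],
    [0,0,0],
    [0,0,0],
    [0,0,0],
    [0,0,0],
    [0,0,0],
  ],
  hand=[1,1,1,1,1,1],
)

```text
clock: 3.38
eef_pos: [505.5, -143.8, 186.5]
eef_rot: [3.141, 0.002, 2.7]
wrist_force: [-0.5, 0.6, -0.4]
finger_gap: 94.2
finger_force: 0.0
```

Run:
```python
from h import *
c=snap('wrist','w3'); p=pix(c,[517,-147,85])[0]; print(c['state']['eef_pos'],p)
x,y=int(p[0])-80,int(p[1])-60; print(x,y)
g=cv2.LUT(c['image'][y:y+120,x:x+160],(255*(np.arange(256)/255)**.7).astype(np.uint8))
im=cv2.resize(g,(800,600),interpolation=cv2.INTER_CUBIC)
cv2.imwrite('pics/c3.png',im[:,:,::-1])
```

```text
[ 505.51288389 -143.78068088  186.53052856] [279.66743242 221.96064201]
199 161
```

View pics/c3.png

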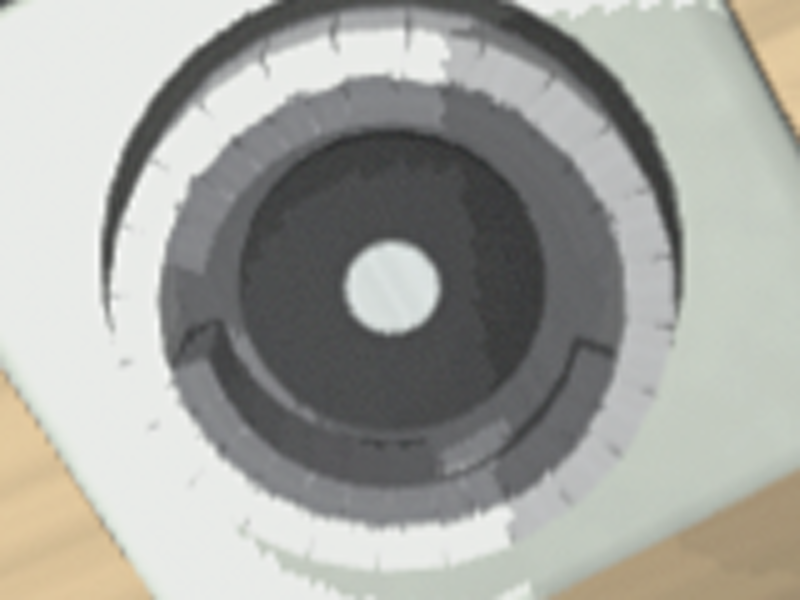

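The crop shows the pocket circle at left 162, right 625, top 77 and bottom 525. The right gap edge runs (578,342)-(615,355) and the left gap edge (215,345)-(178,362).

Run:
```python
from h import *
from scipy.optimize import least_squares as ls
A,B=load('w3'),load('w2')
f3=lambda p:np.array([199,161])-.4+np.array(p,float)/5
f2=lambda p:np.array([222,170])-.4+(np.array(p,float)-[222,0])/5
P3=f3([[162,300],[625,300],[393,77],[393,525]]);P2=f2([[318,277],[682,277],[500,107],[500,452]])
O3=f3([[672,310],[112,300],[393,570]])
def r(v,use=(1,1)):
    o=[]
    for c,p,R in((A,P3,39),(B,P2,39),(A,O3,47)): o+=list(np.hypot(*(onz(c,p,v[2])[:,:2]-v[:2]).T)-R)
    return o
s=ls(r,[517,-147,85]);print(s.x,np.round(s.fun,1));v=s.x
for d in(0,3):
  for nm,c,p in(('w3R',A,f3([[578,342],[615,355]])),('w3L',A,f3([[215,345],[178,362]])),('w2R',B,f2([[645,311],[672,319]])),('w2L',B,f2([[340,325],[335,310]]))):
    q=onz(c,p,v[2])[:,:2]-v[:2];print(nm,np.hypot(*q.T),np.degrees(np.arctan2(q[:,1],q[:,0])))
  break
# housing corners w2 (rough), z=55
print(onz(B,[[270,133],[192,213],[256,294],[361,242]],55))
# cup: lugs in w1 (crop3x origin 212,210), lid circle
C=load('w1');f1=lambda p:np.array([212,210])-1/3+np.array(p,float)/3
l=onz(C,f1([[40,65],[190,126]]),10);print('cup lugs',l,l.mean(0),np.degrees(np.arctan2(*(l[0]-l[1])[1::-1])))
L=onz(C,f1([[28,157],[174,157],[101,85],[101,226]]),83);print('lid',L,L.mean(0))
```

```text
[ 518.00545775 -149.60783831   80.16786072] [-0.2 -0.2  0.4 -0.1 -0.2  0.3 -0.3 -0.2 -0.3  0.2  0.4]
w3R [31.56213224 38.20902053] [54.44193764 52.72515269]
w3L [30.7140281  37.56935412] [-103.69699326 -101.12019134]
w2R [32.09168988 38.2065731 ] [53.83579296 52.8329909 ]
w2L [35.52070051 35.77008051] [-100.01467828 -105.70600823]
[[ 426.88528442 -115.0308231    55.        ]
 [ 469.58502555 -233.82069979   55.        ]
 [ 592.02529028 -212.51338891   55.        ]
 [ 584.1153988   -72.53587192   55.        ]]
cup lugs [[514.6959368  116.70988958  10.        ]
 [567.26380047 162.86122122  10.        ]] [540.97986864 139.7855554   10.        ] -138.71886932859584
lid [[527.29952503 116.87990731  83.        ]
 [549.98027264 165.1261521   83.        ]
 [513.83085006 153.49741754  83.        ]
 [563.36372981 128.60460944  83.        ]] [538.61859438 141.0270216   83.        ]
```

The collar axis is at (518.0,-149.6), rim z≈80 (raised about 1 mm), gap at about 65.3° in world. The cup is at (540.5,139.8) with its lugs at 42°. Now I'll fetch the cup.

>>> move_arm(
  dp=[
    [5,45,0],
    [5,50,0],
    [5,50,0],
    [5,50,0],
    [5,50,0],
    [10,38.6,0],
    [0,0,-30],
    [0,0,-30],
    [0,0,0],
    [0,0,0],
  ],
  rotation=[
    [0,0,0],
    [0,0,0],
    [0,0,0],
    [0,0,0],
    [0,0,0],
    [0,0,0],
    [0,0,0],
    [0,0,0],
    [0,0,0],
    [0,0,0],
  ],
  hand=[1,1,1,1,1,1,1,1,1,1],
)

```text
clock: 4.68
eef_pos: [540.8, 139.8, 127.0]
eef_rot: [3.141, 0.001, 2.7]
wrist_force: [0.3, 0.0, 1.0]
finger_gap: 93.9
finger_force: 0.0
```

Run:
```python
from h import *
c=snap('wrist','w4');print(c['state']['eef_pos'],c['state']['eef_rot'])
im=c['image'][100:360,120:440]
cv2.imwrite('pics/c4.png',cv2.resize(im,None,fx=2.3,fy=2.3,interpolation=cv2.INTER_CUBIC)[:,:,::-1])
print((pix(c,[[540.5,139.8,83],[540.5,139.8,10]])-[120,100])*2.3)
```

```text
[540.78277512 139.83602785 127.00006368] [3.14053236e+00 1.47852015e-03 2.69969170e+00]
[[360.99593471 298.54208133]
 [360.97423626 237.67958338]]
```

View pics/c4.png

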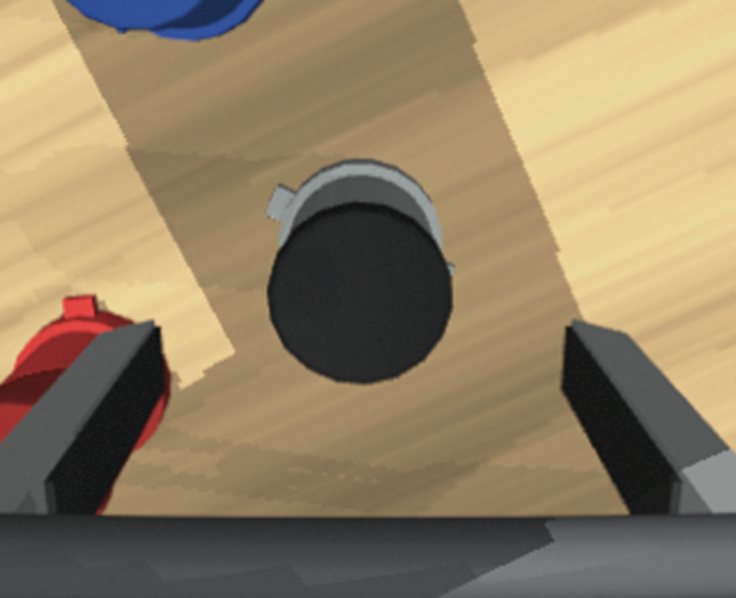

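The crop shows the lid centred at (360,292), which needs about a 1.7 mm correction toward the camera. The red decoy stays clear of the left finger. I'll go down and grip.

Run:
```python
from h import *
c=load('w4');q=onz(c,np.array([[275,203]])/2.3+[120,100],9)[0]
for ctr in([539,140.5],[540.5,139.8]): d=q[:2]-ctr;print(q,np.hypot(*d),np.degrees(np.arctan2(d[1],d[0]))+180)
```

```text
[515.19327965 116.597395     9.        ] 33.73565561650305 45.115151041111176
[515.19327965 116.597395     9.        ] 34.33352550970056 42.51632481327445
```

>>> move_arm(
  dp=[
    [-1.5,0.7,-30],
    [0,0,-30],
    [0,0,-22],
    [0,0,-10],
    [0,0,0],
    [0,0,0],
    [0,0,0],
    [0,0,0],
    [0,0,0],
    [0,0,0],
  ],
  rotation=[
    [0,0,0],
    [0,0,0],
    [0,0,0],
    [0,0,0],
    [0,0,0],
    [0,0,0],
    [0,0,0],
    [0,0,0],
    [0,0,0],
    [0,0,0],
  ],
  hand=[1,1,1,1,1,0.4,0.4,0.4,0.4,0.4],
  newtons=35,
)

```text
clock: 5.98
eef_pos: [538.7, 140.5, 33.5]
eef_rot: [-3.142, 0.0, 2.7]
wrist_force: [-1.0, -0.7, 0.3]
finger_gap: 51.6
finger_force: 35.0
```

>>> move_arm(
  dp=[
    [0,0,25],
    [0,0,45],
    [0,0,50],
    [0,-40,10],
    [-4,-50,0],
    [-4,-50,0],
    [-4,-50,0],
    [-4,-50,0],
    [-4.7,-50.1,0],
    [0,0,0],
  ],
  rotation=[
    [0,0,0],
    [0,0,0],
    [0,0,0],
    [0,0,0.08],
    [0,0,0.08],
    [0,0,0.08],
    [0,0,0.08],
    [0,0,0.074],
    [0,0,0],
    [0,0,0],
  ],
  hand=[0.4,0.4,0.4,0.4,0.4,0.4,0.4,0.4,0.4,0.4],
)

```text
clock: 7.22
eef_pos: [517.2, -152.3, 163.0]
eef_rot: [-3.142, -0.001, 3.09]
wrist_force: [-0.1, -0.1, -3.2]
finger_gap: 52.1
finger_force: 35.0
```

>>> move_arm(
  dp=[
    [0,0,0],
    [0,0,0],
  ],
  rotation=[
    [0,0,0],
    [0,0,0],
  ],
  hand=[0.4,0.4],
)

```text
clock: 7.48
eef_pos: [518.1, -148.6, 163.4]
eef_rot: [3.141, -0.0, 3.095]
wrist_force: [-0.4, -0.1, -3.0]
finger_gap: 51.9
finger_force: 35.0
```

Run:
```python
from h import *
c=snap('wrist','w5');s=c['state'];print(s['eef_pos'],s['eef_rot'],s['wrist_force'],s['joints'])
b=snap('scene','s5')
im=cv2.resize(c['image'][130:370,190:370],None,fx=2.5,fy=2.5,interpolation=cv2.INTER_CUBIC)
im2=cv2.resize(b['image'][110:260,170:257],(348,600),interpolation=cv2.INTER_CUBIC)
cv2.imwrite('pics/c5.png',np.hstack([im,im2])[:600,:800,::-1])
```

```text
[ 518.06899596 -148.59184479  163.35261686] [ 3.14140107e+00 -2.22564024e-04  3.09512206e+00] [-0.42194179 -0.098118   -2.95067449] [-3.47340466e-01  3.13690160e-01  1.60426542e+00  1.24428441e-04
  1.22390642e+00 -1.87170850e+00]
```

View pics/c5.png

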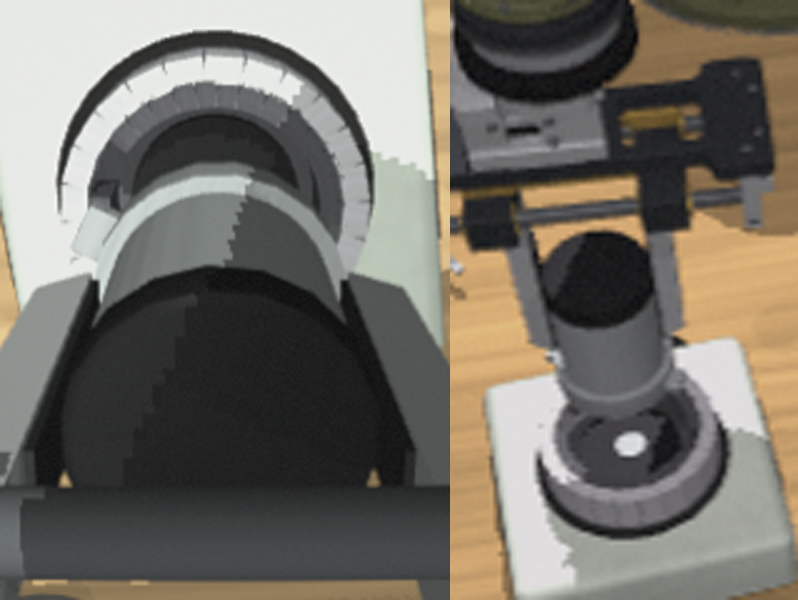

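The view shows the cup held upright over the socket, its left lug tip about (82,228) and the foot ring top about (218,170) in the crop. I'll check the lug angle.

Run:
```python
from h import *
c=load('w5');f=lambda p:np.array(p,float)/2.5+[190,130]-.3
q=onz(c,f([[94,207],[72,248],[82,228]]),142)[:,:2]
for ctr in([518.1,-148.6],[517.1,-148.6],[519.1,-148.6]):
  d=q-ctr;print(np.hypot(*d.T),np.degrees(np.arctan2(d[:,1],d[:,0]))+180)
# foot top edge circle r=30 at z=148 centre fit along tool x: far-top point
print(onz(c,f([[222,175],[130,222],[310,222]]),148))
# pocket ring top now: predicted collar position check
t=np.radians([20,90,65.3-180,65.3-194]);print((pix(c,np.c_[518+39*np.cos(np.radians([180,150,210])),-149.6+39*np.sin(np.radians([180,150,210])),[80]*3])-[190,130])*2.5)
```

```text
[34.40163816 35.69776908 34.75133993] [55.33207455 74.09818219 65.16723864]
[33.84281437 35.43683215 34.34336197] [56.72463827 75.65334339 66.68147948]
[34.98012768 35.98461284 35.18301781] [53.98479591 72.56670032 63.68914383]
[[ 490.8486449  -146.63247021  148.        ]
 [ 500.84792742 -168.03572992  148.        ]
 [ 502.73355092 -127.12288956  148.        ]]
[[208.55711658  83.40373301]
 [275.08683991  97.98113743]
 [143.85201771 103.99453677]]
```

>>> move_arm(
  dp=[
    [0,-1,-15],
    [0,0,-20],
    [0,0,-12],
    [0,0,-4],
    [0,0,0],
    [0,0,0],
  ],
  rotation=[
    [0,0,0],
    [0,0,0],
    [0,0,0],
    [0,0,0],
    [0,0,0],
    [0,0,0],
  ],
  hand=[0.4,0.4,0.4,0.4,0.4,0.4],
)

```text
clock: 8.32
eef_pos: [518.2, -150.7, 113.0]
eef_rot: [-3.141, 0.001, 3.094]
wrist_force: [-0.8, 0.0, -3.4]
finger_gap: 52.1
finger_force: 35.0
```

>>> move_arm(
  dp=[
    [0,0,-1],
    [0,0,-1],
    [0,0,-1],
    [0,0,-1],
    [0,0,0],
  ],
  rotation=[
    [0,0,0],
    [0,0,0],
    [0,0,0],
    [0,0,0],
    [0,0,0],
  ],
  hand=[0.4,0.4,0.4,0.4,0.4],
)

```text
clock: 8.95
eef_pos: [518.3, -150.7, 110.7]
eef_rot: [-3.141, 0.002, 3.094]
wrist_force: [-10.5, 3.2, 21.1]
finger_gap: 51.9
finger_force: 35.0
```

Contact is about 3 mm early, with a sideways push of (-10,+3) N. I'll back off slightly, follow the push and try again.

>>> move_arm(
  dp=[
    [0,0,2],
    [-1,0.8,0],
    [0,0,0],
    [0,0,0],
  ],
  rotation=[
    [0,0,0],
    [0,0,0],
    [0,0,0],
    [0,0,0],
  ],
  hand=[0.4,0.4,0.4,0.4],
)

```text
clock: 9.45
eef_pos: [516.9, -149.8, 110.2]
eef_rot: [3.141, -0.0, 3.094]
wrist_force: [0.5, -0.5, -2.8]
finger_gap: 51.4
finger_force: 35.0
```

>>> move_arm(
  dp=[
    [0,0,-1],
    [0,0,-0.7],
    [0,0,0],
  ],
  rotation=[
    [0,0,0],
    [0,0,0],
    [0,0,0],
  ],
  hand=[0.4,0.4,0.4],
)

```text
clock: 9.82
eef_pos: [517.0, -149.8, 108.8]
eef_rot: [3.142, -0.0, 3.094]
wrist_force: [-0.3, 1.3, -1.3]
finger_gap: 51.5
finger_force: 35.0
```

>>> move_arm(
  dp=[
    [0,0,-1],
    [0,0,-0.5],
    [0,0,0],
  ],
  rotation=[
    [0,0,0],
    [0,0,0],
    [0,0,0],
  ],
  hand=[0.4,0.4,0.4],
)

```text
clock: 10.2
eef_pos: [517.2, -149.9, 108.1]
eef_rot: [-3.141, 0.001, 3.094]
wrist_force: [-4.0, 0.3, 9.1]
finger_gap: 51.7
finger_force: 35.0
```

>>> move_arm(
  dp=[
    [0,0,-0.5],
    [0,0,0],
  ],
  rotation=[
    [0,0,0],
    [0,0,0],
  ],
  hand=[0.4,0.4],
)

```text
clock: 10.45
eef_pos: [517.2, -149.9, 108.0]
eef_rot: [-3.141, 0.001, 3.094]
wrist_force: [-5.8, 0.7, 12.3]
finger_gap: 51.5
finger_force: 35.0
```

>>> move_arm(
  dp=[
    [-0.7,0,1],
    [-0.8,0.2,0],
    [0,0,0],
    [0,0,-1],
    [0,0,0],
  ],
  rotation=[
    [0,0,0],
    [0,0,0],
    [0,0,0],
    [0,0,0],
    [0,0,0],
  ],
  hand=[0.4,0.4,0.4,0.4,0.4],
)

```text
clock: 11.08
eef_pos: [516.1, -149.8, 107.6]
eef_rot: [-3.141, 0.002, 3.094]
wrist_force: [1.7, 0.1, 10.4]
finger_gap: 51.5
finger_force: 35.0
```

>>> move_arm(
  dp=[
    [0,0,-0.7],
    [0,0,-0.5],
    [0,0,0],
  ],
  rotation=[
    [0,0,0],
    [0,0,0],
    [0,0,0],
  ],
  hand=[0.4,0.4,0.4],
)

```text
clock: 11.45
eef_pos: [516.4, -149.9, 107.2]
eef_rot: [-3.141, 0.003, 3.094]
wrist_force: [0.1, 0.9, 16.7]
finger_gap: 51.6
finger_force: 35.0
```

Now it presses straight down at exactly the predicted lugs-on-rim height, so the lugs need a small turn. I'll check the moment for a hint.

Run:
```python
from h import *
c=snap('wrist','w6');s=c['state'];print(s['moment'],s['wrist_force'],s['eef_pos'],s['eef_rot'])
cv2.imwrite('pics/c6.png',cv2.resize(c['image'][165:275,210:350],(763,600),interpolation=cv2.INTER_CUBIC)[:,:,::-1])
```

```text
[ 0.77969367 -0.30185369  0.05015804] [ 0.1181834   0.93192999 16.7399494 ] [ 516.37675586 -149.86460263  107.1526523 ] [-3.14099006e+00  2.91552934e-03  3.09372900e+00]
```

View pics/c6.png

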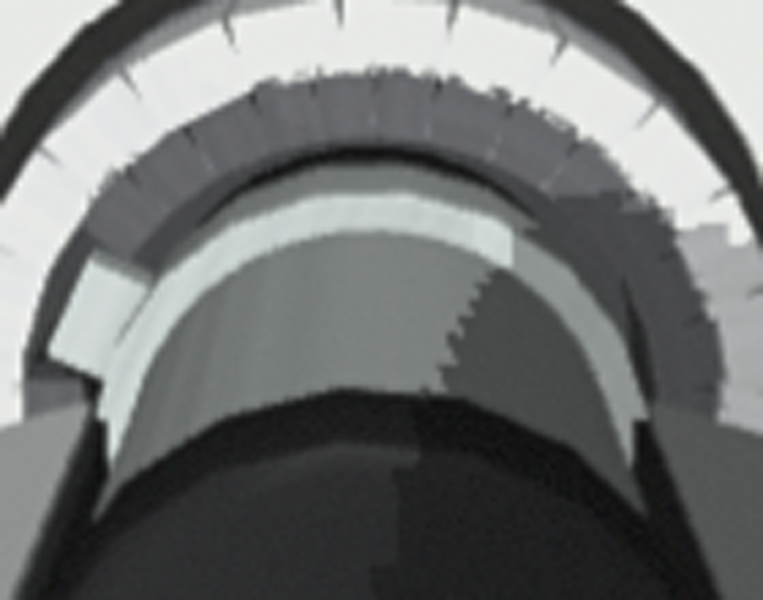

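The crop shows the left lug close to the clockwise (upper) edge of its gap. The moment puts the contact under the opposite lug, which is also on its clockwise side, so the cup needs a counter-clockwise turn. I'll quantify it.

Run:
```python
from h import *
c=load('w6');f=lambda p:np.array(p,float)/5.452+[210,165]-.4
ctr=np.array([516.4,-149.9])
for z,p in((86,[[95,253],[50,360]]),(80,[[90,238],[130,255],[30,378],[85,378]])):
  d=onz(c,f(p),z)[:,:2]-ctr;print(z,np.hypot(*d.T),np.degrees(np.arctan2(d[:,1],d[:,0]))+180)
```

```text
86 [34.95433139 35.3079238 ] [54.08011528 75.67018255]
80 [36.15541885 31.45442158 38.08838609 31.92499589] [55.15687594 53.93125227 82.76847821 81.87359015]
```

The gap centre is 68.4° and the lug is at 64.9°, so I'll turn by +0.06 rad.

>>> move_arm(
  dp=[
    [0,0,1],
    [0,0,0],
    [0,0,-1],
    [0,0,0],
  ],
  rotation=[
    [0,0,0],
    [0,0,0.06],
    [0,0,0],
    [0,0,0],
  ],
  hand=[0.4,0.4,0.4,0.4],
)

```text
clock: 12.0
eef_pos: [514.7, -149.4, 104.6]
eef_rot: [3.141, -0.002, -3.131]
wrist_force: [-0.1, -0.1, -2.6]
finger_gap: 51.9
finger_force: 35.0
```

>>> move_arm(
  dp=[
    [0,0,-1],
    [0,0,-0.5],
    [0,0,0],
  ],
  rotation=[
    [0,0,0],
    [0,0,0],
    [0,0,0],
  ],
  hand=[0.4,0.4,0.4],
)

```text
clock: 12.38
eef_pos: [515.4, -149.6, 103.9]
eef_rot: [3.142, -0.0, -3.13]
wrist_force: [-0.9, -0.3, -3.9]
finger_gap: 51.5
finger_force: 35.0
```

It's in the gaps and moving freely. Now down to the deck.

>>> move_arm(
  dp=[
    [0,0,-1],
    [0,0,-1],
    [0,0,-1],
    [0,0,-1],
    [0,0,0],
  ],
  rotation=[
    [0,0,0],
    [0,0,0],
    [0,0,0],
    [0,0,0],
    [0,0,0],
  ],
  hand=[0.4,0.4,0.4,0.4,0.4],
)

```text
clock: 13.0
eef_pos: [515.5, -149.6, 100.4]
eef_rot: [-3.142, 0.0, -3.129]
wrist_force: [-1.9, 0.6, 3.8]
finger_gap: 51.8
finger_force: 35.0
```

>>> move_arm(
  dp=[
    [0,0,-1],
    [0,0,-1],
    [0,0,0],
  ],
  rotation=[
    [0,0,0],
    [0,0,0],
    [0,0,0],
  ],
  hand=[0.4,0.4,0.4],
)

```text
clock: 13.38
eef_pos: [515.6, -149.6, 98.2]
eef_rot: [-3.141, 0.0, -3.129]
wrist_force: [-1.8, 0.9, 6.1]
finger_gap: 51.7
finger_force: 35.0
```

>>> move_arm(
  dp=[
    [0,0,-1],
    [0,0,-1],
    [0,0,-1],
    [0,0,-1],
    [0,0,0],
    [0,0,0],
  ],
  rotation=[
    [0,0,0],
    [0,0,0],
    [0,0,0],
    [0,0,0],
    [0,0,0],
    [0,0,0],
  ],
  hand=[0.4,0.4,0.4,0.4,0.4,0.4],
)

```text
clock: 14.12
eef_pos: [515.6, -149.6, 94.5]
eef_rot: [-3.141, 0.0, -3.129]
wrist_force: [-3.1, 1.0, 8.3]
finger_gap: 51.7
finger_force: 35.0
```

>>> move_arm(
  dp=[
    [-0.3,0,-0.5],
    [0,0,0],
    [0,0,0],
    [0,0,0],
  ],
  rotation=[
    [0,0,0],
    [0,0,-0.08],
    [0,0,-0.08],
    [0,0,0],
  ],
  hand=[0.4,0.4,0.4,0.4],
)

```text
clock: 14.62
eef_pos: [515.9, -149.8, 94.3]
eef_rot: [-3.141, 0.002, 2.993]
wrist_force: [0.3, 0.2, 8.7]
finger_gap: 51.7
finger_force: 35.0
```

```bash
python3 -c "
from h import *
s=manip.read_state();print(s['moment'],s['wrist_force'],s['eef_pos'],s['eef_rot'])"
```

```text
[ 0.17857644  0.11656534 -0.13401051] [0.30124295 0.18213966 8.67235446] [ 515.91111243 -149.83317917   94.3169058 ] [-3.14121843e+00  2.25899850e-03  2.99255716e+00]
```

>>> move_arm(
  dp=[
    [0,0,0],
    [0,0,0],
    [0,0,0],
    [0,0,0],
  ],
  rotation=[
    [0,0,-0.09],
    [0,0,-0.09],
    [0,0,-0.09],
    [0,0,0],
  ],
  hand=[0.4,0.4,0.4,0.4],
)

```text
clock: 15.12
eef_pos: [516.0, -149.9, 94.3]
eef_rot: [3.141, 0.002, 2.722]
wrist_force: [0.9, 0.9, 8.0]
finger_gap: 51.7
finger_force: 35.0
```

```bash
python3 -c "
from h import *
s=manip.read_state();print(s['moment'],s['wrist_force'],s['eef_pos'],s['eef_rot'])"
```

```text
[ 0.12356375  0.06348187 -0.114019  ] [0.94924981 0.87002859 7.9603115 ] [ 515.95476644 -149.89394469   94.34030857] [3.14138244e+00 2.47327774e-03 2.72239178e+00]
```

>>> move_arm(
  dp=[
    [0,0,0],
    [0,0,0],
    [0,0,0],
    [0,0,0],
    [0,0,0],
    [0,0,0],
  ],
  rotation=[
    [0,0,-0.1],
    [0,0,-0.1],
    [0,0,-0.1],
    [0,0,-0.1],
    [0,0,-0.1],
    [0,0,0],
  ],
  hand=[0.4,0.4,0.4,0.4,0.4,0.4],
)

```text
clock: 15.88
eef_pos: [516.0, -149.9, 94.4]
eef_rot: [3.14, 0.002, 2.222]
wrist_force: [0.3, 0.4, 8.3]
finger_gap: 51.5
finger_force: 35.0
```

```bash
python3 -c "
from h import *
s=manip.read_state();print(s['moment'],s['wrist_force'],s['eef_pos'],s['eef_rot'])"
```

```text
[ 0.16198094  0.03565713 -0.10726568] [0.29090377 0.40159332 8.34457808] [ 516.005769   -149.86629508   94.39230321] [3.14010449e+00 2.10926554e-03 2.22218384e+00]
```

>>> move_arm(
  dp=[
    [0,0,0],
    [0,0,0],
    [0,0,0],
    [0,0,0],
  ],
  rotation=[
    [0,0,-0.07],
    [0,0,-0.07],
    [0,0,-0.05],
    [0,0,0],
  ],
  hand=[0.4,0.4,0.4,0.4],
)

```text
clock: 16.38
eef_pos: [516.1, -149.7, 94.4]
eef_rot: [3.139, 0.002, 2.033]
wrist_force: [1.4, 1.5, 9.5]
finger_gap: 51.8
finger_force: 35.0
```

```bash
python3 -c "
from h import *
s=manip.read_state();print(s['moment'],s['wrist_force'],s['eef_pos'],s['eef_rot'])"
```

```text
[ 0.41799846 -0.16419468 -0.0157373 ] [1.35601591 1.50532283 9.45809249] [ 516.11534632 -149.68045903   94.38408362] [3.13943034e+00 1.64858068e-03 2.03315056e+00]
```

>>> move_arm(
  dp=[
    [0,0,0],
    [0,0,0],
  ],
  rotation=[
    [0,0,-0.03],
    [0,0,0],
  ],
  hand=[0.4,0.4],
)

```text
clock: 16.62
eef_pos: [516.2, -149.4, 94.4]
eef_rot: [3.139, 0.001, 2.004]
wrist_force: [1.8, 4.7, 8.2]
finger_gap: 51.4
finger_force: 35.0
```

```bash
python3 -c "
from h import *
s=manip.read_state();print(s['moment'],s['wrist_force'],s['eef_pos'],s['eef_rot'])"
```

```text
[ 0.81262343 -0.30401029  0.27585069] [1.84356244 4.74525503 8.15229597] [ 516.24606109 -149.39361704   94.41297729] [3.13902632e+00 1.38738904e-03 2.00388302e+00]
```

The stop is reached, with the torque rising gently. I'll back off about 3.5° to the notch middle and ease up.

>>> move_arm(
  dp=[
    [0,0,0],
    [0,0,1],
    [0,0,1],
    [0,0,1],
    [0,0,1],
    [0,0,0],
  ],
  rotation=[
    [0,0,0.06],
    [0,0,0],
    [0,0,0],
    [0,0,0],
    [0,0,0],
    [0,0,0],
  ],
  hand=[0.4,0.4,0.4,0.4,0.4,0.4],
)

```text
clock: 17.38
eef_pos: [515.9, -149.6, 98.0]
eef_rot: [3.14, 0.001, 2.064]
wrist_force: [4.6, 3.0, 5.6]
finger_gap: 51.9
finger_force: 35.0
```

>>> move_arm(
  dp=[
    [0,0,0.5],
    [0,0,0],
  ],
  rotation=[
    [0,0,0],
    [0,0,0],
  ],
  hand=[0.4,0.4],
)

```text
clock: 17.62
eef_pos: [515.8, -149.6, 98.3]
eef_rot: [3.14, 0.001, 2.064]
wrist_force: [5.6, 2.9, 4.9]
finger_gap: 51.5
finger_force: 35.0
```

>>> move_arm(
  dp=[
    [0.4,0.2,0.5],
    [0.4,0,0.5],
    [0,0,0],
  ],
  rotation=[
    [0,0,0],
    [0,0,0],
    [0,0,0],
  ],
  hand=[0.4,0.4,0.4],
)

```text
clock: 18.0
eef_pos: [515.9, -149.5, 98.8]
eef_rot: [-3.141, -0.0, 2.064]
wrist_force: [2.9, 0.3, 0.8]
finger_gap: 51.6
finger_force: 35.0
```

The force fell below the spring preload, so the notch is now holding the cup. I'll release and rise straight up.

>>> move_arm(
  dp=[
    [0,0,0],
    [0,0,0],
    [0,0,0],
    [0,0,0],
    [0,0,20],
    [0,0,40],
    [0,0,40],
    [0,0,30],
    [0,0,0],
  ],
  rotation=[
    [0,0,0],
    [0,0,0],
    [0,0,0],
    [0,0,0],
    [0,0,0],
    [0,0,0],
    [0,0,0],
    [0,0,0],
    [0,0,0],
  ],
  hand=[1,1,1,1,1,1,1,1,1],
)

```text
clock: 19.12
eef_pos: [516.6, -149.6, 231.1]
eef_rot: [3.139, 0.003, 2.064]
wrist_force: [0.7, 0.0, -0.3]
finger_gap: 94.3
finger_force: 0.0
```

Run:
```python
from h import *
c=snap('wrist','w7');b=snap('scene','s7')
im=cv2.resize(c['image'][110:310,190:370],None,fx=2.5,fy=2.5,interpolation=cv2.INTER_CUBIC)
im2=cv2.resize(b['image'][140:265,170:257],(348,500),interpolation=cv2.INTER_CUBIC)
cv2.imwrite('pics/c7.png',np.hstack([im,im2])[:,:,::-1])
```

```text
(no output)
```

View pics/c7.png

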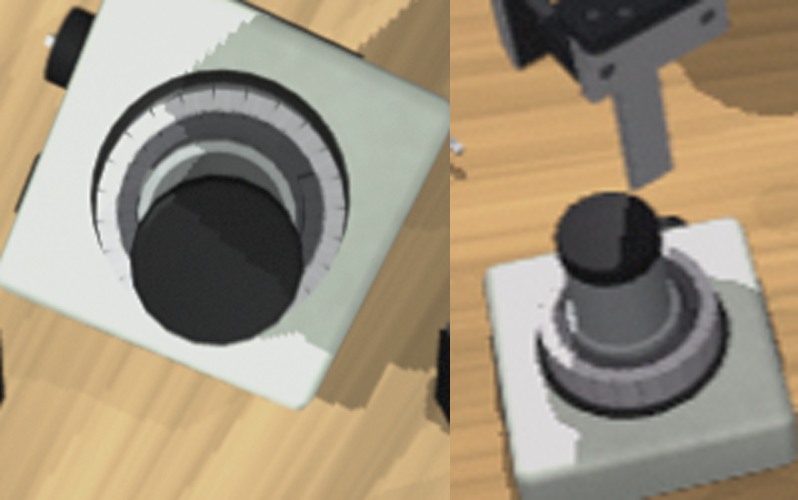

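The picture shows the cup upright and centred in the collar, its lugs hidden under the ledge and the gripper clear of it. I'm handing in.

```bash
python3 -c "
from h import *
print(manip.sign_off())"
```

```text
the job is handed in; nothing more can be done
None
```

The cup is fitted on the mill, locked in its notches as far as forces and the last pictures show, and released; I handed the job in at about 19 s, but the sign-off returned no verdict.

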